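# Two-button release of a tape roll

### The arm

A 6-joint arm with a two-finger parallel gripper is mounted at the origin on the work surface. World frame = base frame: x ahead of the robot, y to its left, z up, the work surface at z = 0. Lengths are in m, angles in rad, forces in N, time in s.
With the tool pointing down it reaches from about 0.35 to 0.85 m from the base axis. Payload 8.1 kg.
Tool frame: the origin (TCP) lies midway between the tips of the shut fingers; the grasp point (between the pads) lies 19 mm behind it; z points along the fingers, y is the direction in which the jaws open and shut (so a half turn about z gives the same grasp; the last joint's range is limited). The gripper opens to 85 mm and grips with 20 to 120 N. Pads are 22 mm wide; open, the fingers measure 114 mm over their backs; the gripper's body (76 mm by 85 mm) begins 54 mm behind the grasp point. The pads swing forward as they close: fully open they stand 13 mm farther back than shut.
Start: joints at [1.124, 0.13, 1.488, -0, 1.523, -0.085], TCP at [0.212, 0.561, 0.231] pointing down, gripper open.
Joint ranges: [-2.96, 2.96], [-0.89, 2.26], [0.02, 2.5], [-1.34, 4.48], [0, 2.73], [-2.66, 2.66]. Speed limits (rad/s): [2.39, 2.39, 2.79, 3.14, 3.14, 3.14].

### API

Orientations are given as a unit quaternion [w, x, y, z].
In Python, from plant import arm gives the robot as it stands.
- The arm moves only by the tool step_arm, never from a script. Its argument "steps" is a list of rows, each a list of 7 numbers: the shift along the world's x, y, z in mm, then the turn, a rotation vector about the world's x, y, z in degrees, then the closure, from -1 (fully open) to 1 (shut). A call has 1 to 8 rows; each row shifts and turns the pose as measured when the row begins; what a row does not reach is not made up. A row lasts 1/12 s, in which the tool goes at most 41.7 mm and 7.16 degrees, less where a joint would pass 70% of its speed; a pose out of reach is approached as far as the arm can. A call with a gripper value outside its range is refused whole. The fingers move at their own pace and stop on an object; the grip force is fixed at half the most. Time passes only in rows, so rows that do not move let the fingers close. It gives the time, the measured TCP pose, the force and the opening at its end, in the units of the state.
- arm.get_obs(): the state, without advancing time (a new reading comes with each control period).
- arm.capture(name): name is "side" or "top" or "wrist"; returns (picture, depth): 384x512x3 uint8, red, green, blue; 384x512 float32, m along the optical axis (not along the pixel's ray), 0 where there is no reading.
- arm.camera_model(name): a dict with "intrinsics" (3x3 intrinsics, pixels), "rvec" (rotation vector, rad) and "tvec" (3), from world to camera coordinates, as OpenCV has them. Camera axes: x right, y down, z forward; pixel columns grow to the right and rows downward; lengths in m; the calibration is good to about 2 mm. A picture is of the moment at which its call begins: read the wrist's pose just before it. camera_model takes no time and is no camera call; for the wrist camera it gives the pose at the moment of the call.
- arm.finish_job(): hands the job in, once; it reports no verdict.
The state is a dict: "t": time; "joint_pos": joint angles; "joint_velocities": joint speeds; "joint_efforts": joint torques, N m; "tcp_pos": TCP position; "tool_rot": TCP orientation; "contact_force": force on the tool from outside, world axes, zero at the start; "moment": the same for the moment, N m; "finger_gap": finger opening in m.
Only numpy, scipy, OpenCV 4.12 (cv2) and the standard library are available. Lean on these libraries where they do the work, as an engineer would, in place of code of your own. Each camera call takes 0.05 s, during which the arm holds its last target.

### The job

Let the standing tape roll out of the gravity feeder: press the two round buttons of the release station down together, one with each fingertip, and keep both held fully down until the roll has rolled over the sunken pins and reached the wall at the low end of the chute; then let both go and move clear. Do not touch the roll or the feeder, never press one round button without the other, leave the square buttons alone, and do not disturb the pots and other things standing around.

Things in the scene. Friction and masses are not known exactly. Their poses are not given: they have to be found in the camera images.
- round_station: release station for the feeder: grey box 80 (x) x 120 (y) x 44 mm high, fixed to the table, with two round black caps on top. Origin: centre of its underside; z up; the caps stand at y = +30 and y = -30 mm, x = 0. It may stand left or right of the square station.
- round_left_top (a point): centre of the flat top of the round cap at the station's +y side: dia 26 mm, standing 60 mm above the table and 14 mm proud of the box's plate when up; it moves down with the cap. The two cap centres are 60 mm apart (34 mm clear between them)
- round_right_top (a point): the same for the cap at the station's -y side
- round_left (a joint): travel of the left (+y) round cap, m: 0 up, 0.008 fully down; springs back; needs about 2 N to start and 5 N at the bottom, straight down. Its pin is flush from 0.005 on. Each round cap draws down one of the two pins; with both pins flush the roll is free, and it takes about 1 to 3 s to roll to the low end
- round_right (a joint): the same for the right (-y) round cap
- square_station: look-alike station for other equipment, same box, two square black caps 26 x 26 mm; not to be pressed. Origin: centre of its underside
- square_left (a joint): travel of its left (+y) square cap, m: 0 up; leave alone
- square_right (a joint): travel of its right (-y) square cap, m: 0 up; leave alone
- feeder: gravity feeder at the far side: an aluminium chute 440 mm long (along its y) and 68 mm wide on a fixed base 100 mm wide, sloping 4 degrees down towards its -y end, where a wall stops the roll; up to 0.12 m tall without the roll. Origin: centre of its underside; z up
- pins_mid (a point): point midway between the tops of the two steel stop pins (12 mm dia, 16 mm proud of the chute floor when up); fixed to the feeder, does not sink with the pins
- chute_end (a point): where the roll's centre lies when it rests against the wall at the low end; fixed to the feeder
- pin_a (a joint): how far one stop pin has sunk, m: 0 up, 0.016 flush with the chute floor, 0.0256 lowest; 3.2 times the travel of the left round cap
- pin_b (a joint): the same for the other pin and the right round cap
- roll: roll of amber packing tape standing on edge in the chute against the pins, dia 100 mm, 48 mm wide, about 0.15 kg. Origin: its centre; it turns as it rolls. Not to be touched
- pot_far: small dark glazed pot, dia 72 mm, 54 mm tall, beyond the stations; origin: centre of its underside
- pot_near: small dark glazed pot, dia 72 mm, 54 mm tall, at the near left; origin: centre of its underside
- pot_large: larger glazed pot, dia 100 mm, 75 mm tall, at the left; origin: centre of its underside
- spare_roll: tape roll lying flat at the right, dia 100 mm, 48 mm high; origin: centre of its underside
- foam_block: white foam block 60 x 90 x 40 mm at the left; origin: centre of its underside
- brush: dusting brush lying at the right, about 0.2 m long; origin at its underside

How it is judged:
By the outcome, as a careful person would: the job done as asked, in the order asked, and still so for the second after the job is handed in, with the robot touching nothing.
It also fails if it takes over 40 s, if anything falls off the work surface, if the arm or the gripper's body presses on something with over 40 N, if the wrist force passes 120 N, or if a joint passes its speed limit or range.

## Working session

There is one attempt and no reset: what is moved stays moved. The work goes in short steps, Python scripts to look and compute and a tool call to move; the robot and the scene stay as the last step left them, time stands still between calls to the robot, and variables do not carry over. Pictures are saved under pics/ and viewed, and the job is handed in when it is done.

Besides the shell and the picture viewer there is one more tool, called after "Request:" as a command line: name --pt "numbers of a row" for each row, then --argument value for the rest. step_arm: Moves the arm, as the interface text tells. Its arguments: {"type":"object","properties":{"steps":{"type":"array","items":{"type":"array","items":{"type":"number"}}}},"required":["steps"]}

```bash
ls; mkdir -p pics; python3 - <<'E'
from plant import arm
import cv2,numpy as np
for n in ("top","side"):
    p,d=arm.capture(n); cv2.imwrite(f"pics/{n}0.png",p[:,:,::-1]); np.savez(f"{n}0.npz",p=p,d=d)
    print(n,arm.camera_model(n))
print(arm.get_obs())
E
```

```text
pics
top {'intrinsics': array([[454.77445492,   0.        , 260.85668633],
       [  0.        , 454.77445492, 196.90164248],
       [  0.        ,   0.        ,   1.        ]]), 'rvec': array([ 2.14065577, -2.13999072,  0.16802619]), 'tvec': array([0.02792466, 0.60634914, 1.38225744])}
side {'intrinsics': array([[367.33419657,   0.        , 250.3530316 ],
       [  0.        , 367.33419657, 194.38870522],
       [  0.        ,   0.        ,   1.        ]]), 'rvec': array([ 2.08959146, -0.20713609,  0.08289965]), 'tvec': array([-0.59595582,  0.1481348 ,  1.12661534])}
{'t': 0.1, 'joint_pos': array([ 1.12362220e+00,  1.31094505e-01,  1.48913505e+00, -3.14184992e-05,
        1.52298743e+00, -8.53611549e-02]), 'joint_velocities': array([-4.42483259e-05, -2.26418838e-03, -1.63268336e-03, -1.74189995e-04,
        1.52637374e-03, -4.86643909e-04]), 'joint_efforts': array([ 9.15109013e-04, -5.70947957e+01, -5.01944518e+01, -1.86604630e-04,
        8.11912876e-03, -3.85200607e-06]), 'tcp_pos': array([0.2121443 , 0.56073653, 0.23036343]), 'tool_rot': array([-1.98569811e-04,  1.79920529e-01,  9.83680814e-01, -7.87674959e-04]), 'contact_force': array([-0.60308315, -0.20322153, -0.22707935]), 'moment': array([ 0.03223881,  0.00637256, -0.01843409]), 'finger_gap': 0.08540728880066349}
```

View pics/top0.png

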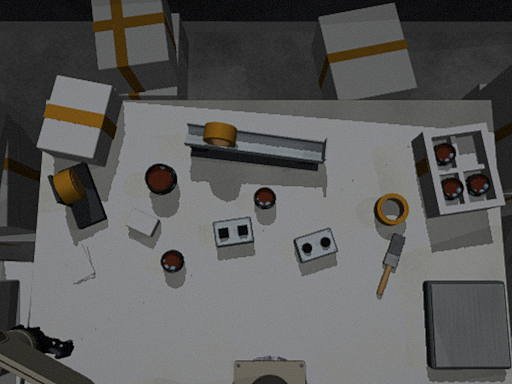

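View pics/side0.png

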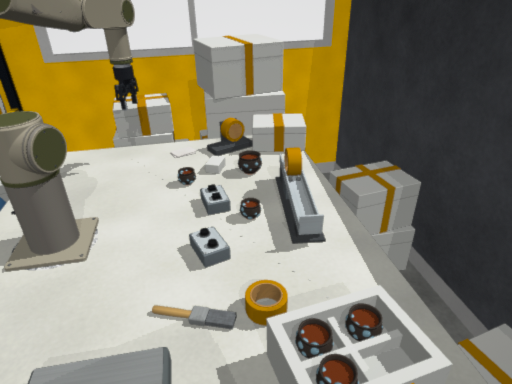

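The top view shows the round station at about (316,245), with caps near (307,248) and (325,242). The square station is at about (233,232), the chute runs (190,140)-(325,155), and the roll is at (220,133). Next I'll measure the caps.

```bash
cat > h.py <<'E'
import numpy as np,cv2
def ray(m,uv,z):
    R=cv2.Rodrigues(np.array(m["rvec"]))[0];t=np.array(m["tvec"]).ravel();K=np.array(m["intrinsics"])
    c=-R.T@t; d=R.T@np.linalg.inv(K)@np.array([uv[0],uv[1],1.]); s=(z-c[2])/d[2]; return c+s*d
def pt(m,uv,dep):
    R=cv2.Rodrigues(np.array(m["rvec"]))[0];t=np.array(m["tvec"]).ravel();K=np.array(m["intrinsics"])
    return R.T@(np.linalg.inv(K)@np.array([uv[0],uv[1],1.])*dep-t)
E
python3 - <<'E'
from plant import arm
from h import *
m=arm.camera_model("top"); f=np.load("top0.npz");p=f["p"];d=f["d"]
g=p.max(2)
sub=(g[225:270,285:345]<60).astype(np.uint8)
n,l,s,c=cv2.connectedComponentsWithStats(sub)
for i in range(1,n):
    if s[i,4]<20: continue
    u=c[i]+[285,225]; ui=np.round(u).astype(int); dd=np.median(d[ui[1]-2:ui[1]+3,ui[0]-2:ui[0]+3])
    print(u,s[i],dd,ray(m,u,.06),pt(m,u,dd))
im=cv2.resize(p[215:275,195:355],None,fx=5,fy=5,interpolation=cv2.INTER_NEAREST)
im2=cv2.resize(p[110:180,175:335],None,fx=5,fy=5,interpolation=cv2.INTER_NEAREST)[:, :]
cv2.imwrite("pics/z1.png",im[:,:,::-1]);cv2.imwrite("pics/z2.png",im2[:,:,::-1])
# box top mask by height
pts=[]
for v in range(220,270):
  for u in range(285,345):
    if d[v,u]>0:
      q=pt(m,(u,v),d[v,u])
      if .036<q[2]<.05: pts.append(q[:2])
pts=np.array(pts,np.float32);print(len(pts),cv2.minAreaRect(pts*1000))
E
```

```text
[324.92405063 241.86075949] [35 12 10 11 79] 1.3955655 [ 0.46478526 -0.16849535  0.06      ] [ 0.4647964  -0.16852252  0.05980718]
[301.58108108 253.41891892] [ 9 15 29 23 74] 1.4041985 [ 0.42955295 -0.09638845  0.06      ] [ 0.43002379 -0.09767968  0.04555864]
[306.66666667 247.69230769] [17 18 10 10 78] 1.3925104 [ 0.44696846 -0.11219969  0.06      ] [ 0.4469655  -0.11219307  0.0600657 ]
789 ((458.33294677734375, -140.74630737304688), (79.63236999511719, 120.44456481933594), 18.039562225341797)
```

View pics/z1.png

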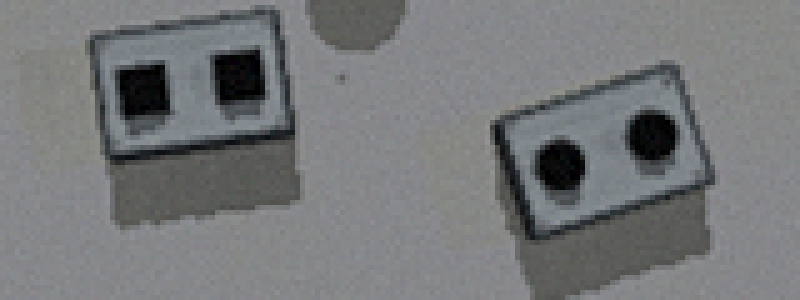

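View pics/z2.png

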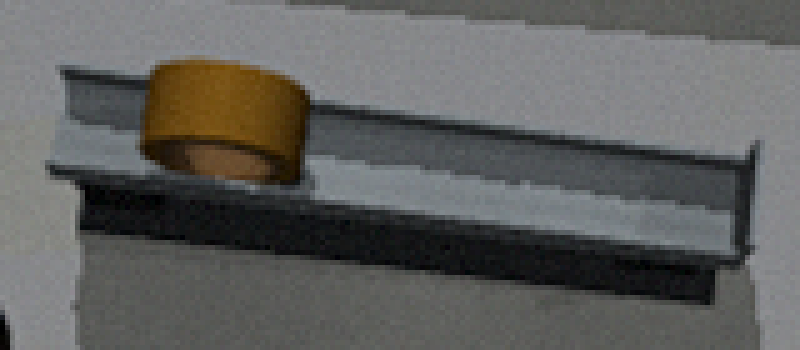

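Request:
step_arm --pt "12 -35 0 0 0 2 -0.06" --pt "12 -35 0 0 0 2 -0.06" --pt "12 -35 0 0 0 2 -0.06" --pt "12 -35 0 0 0 2 -0.06" --pt "12 -35 0 0 0 2 -0.06" --pt "12 -35 0 0 0 2 -0.06" --pt "12 -35 0 0 0 2 -0.06" --pt "12 -35 0 0 0 2 -0.06"

```text
t: 0.77
tcp_pos: [0.3045, 0.2726, 0.2219]
tool_rot: [-0.003, 0.03, 1.0, -0.006]
contact_force: [0.6, -0.1, -0.6]
finger_gap: 0.0453
```

Request:
step_arm --pt "13 -36 1 0 0 2 -0.06" --pt "13 -36 1 0 0 2 -0.06" --pt "13 -36 1 0 0 2 -0.06" --pt "13 -36 1 0 0 2 -0.06" --pt "13 -36 1 0 0 2 -0.06" --pt "13 -36 1 0 0 2 -0.06" --pt "13 -36 1 0 0 2 -0.06" --pt "13 -36 1 0 0 2 -0.06"

```text
t: 1.43
tcp_pos: [0.4073, -0.0303, 0.2282]
tool_rot: [-0.002, -0.118, 0.993, -0.006]
contact_force: [1.0, 0.4, 1.2]
finger_gap: 0.0452
```

Request:
step_arm --pt "15 -38 0 0 0 2 -0.06" --pt "15 -38 0 0 0 1 -0.06" --pt "14 -38 0 0 0 1 -0.06" --pt "0 0 0 0 0 0 -0.06"

```text
t: 1.77
tcp_pos: [0.4509, -0.1536, 0.2268]
tool_rot: [-0.002, -0.153, 0.988, -0.007]
contact_force: [-0.5, 1.1, -0.5]
finger_gap: 0.0452
```

```bash
cat > st.py <<'E'
from plant import arm
import numpy as np
from scipy.spatial.transform import Rotation as Ro
def st():
    o=arm.get_obs();q=o["tool_rot"];R=Ro.from_quat([q[1],q[2],q[3],q[0]]).as_matrix()
    print(o["t"],o["tcp_pos"].round(4),"y yaw",np.degrees(np.arctan2(R[1,1],R[0,1])).round(2),"z",R[:,2].round(4),"yz",R[2,1].round(4),"F",o["contact_force"].round(2),"M",o["moment"].round(3),o["finger_gap"],o["joint_pos"].round(3))
    # rotvec to make z down & yaw 17.8+90
    y=np.radians(107.8);Y=np.array([np.cos(y),np.sin(y),0]);Z=np.array([0,0,-1.]);T=np.stack([np.cross(Y,Z),Y,Z],1)
    print("turn",np.degrees(Ro.from_matrix(T@R.T).as_rotvec()).round(2))
    return o
E
python3 - <<'E'
from st import *
st()
import cv2
m=arm.camera_model("wrist")
p,d=arm.capture("wrist"); np.savez("w0.npz",p=p,d=d,**m); cv2.imwrite("pics/w0.png",p[:,:,::-1])
st()
E
```

```text
1.7667 [ 0.4509 -0.1536  0.2268] y yaw 107.58 z [-0.0018 -0.0145 -0.9999] yz -0.0133 F [-0.54  1.06 -0.54] M [ 0.024 -0.004  0.022] 0.045213841063288115 [-0.425 -0.211  1.829 -0.014  1.52  -2.302]
turn [ 0.83 -0.1   0.22]
1.8167 [ 0.4502 -0.1511  0.2267] y yaw 107.52 z [-0.0028 -0.0125 -0.9999] yz -0.0111 F [-1.17  0.16 -0.99] M [ 0.026  0.041 -0.014] 0.04514849853847733 [-0.422 -0.214  1.831 -0.013  1.522 -2.298]
turn [ 0.72 -0.16  0.28]
```

View pics/w0.png

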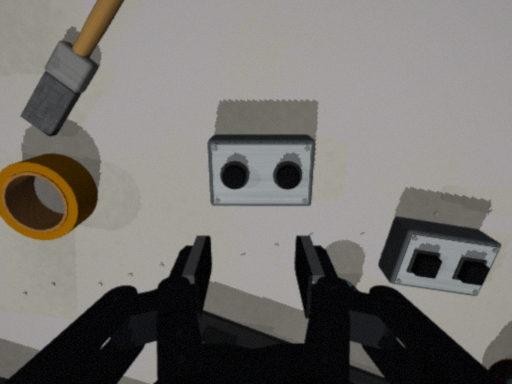

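The wrist view shows the round caps at about (235,175) and (288,175), ahead of the two fingertips at (203,240) and (302,240). I'll measure them again from here, with the arm settled.

Request:
step_arm --pt "4 9 0 0.7 -0.2 0.3 -0.06" --pt "2 3 0 0 0 0 -0.06" --pt "0 0 0 0 0 0 -0.06" --pt "0 0 0 0 0 0 -0.06"

```text
t: 2.15
tcp_pos: [0.4555, -0.1351, 0.2256]
tool_rot: [-0.0, -0.155, 0.988, 0.002]
contact_force: [-0.9, 0.1, -0.6]
finger_gap: 0.0452
```

```bash
python3 - <<'E'
from st import *
from h import *
o=st()
m=arm.camera_model("wrist")
p,d=arm.capture("wrist"); cv2.imwrite("pics/w1.png",p[:,:,::-1])
g=p.max(2); mask=(g<45).astype(np.uint8); mask[:100]=0
n,l,s,c=cv2.connectedComponentsWithStats(mask)
for i in range(1,n):
    if 150<s[i,4]<1500:
        ui=np.round(c[i]).astype(int);dd=np.median(d[ui[1]-2:ui[1]+3,ui[0]-2:ui[0]+3]);print(c[i],s[i],dd,ray(m,c[i],.06).round(4),pt(m,c[i],dd).round(4))
# cap top by depth
P=[]
for v in range(100,260):
  for u in range(180,340):
    if d[v,u]>0:
      q=pt(m,(u,v),d[v,u])
      if .052<q[2]<.066: P.append(q)
P=np.array(P); print(len(P))
if len(P):
  _,lab,cen=cv2.kmeans(P.astype(np.float32),2,None,(3,20,1e-6),3,0);print(cen)
  for k in range(2):
    print(cv2.minEnclosingCircle(P[lab.ravel()==k][:,:2].astype(np.float32)*1000), np.median(P[lab.ravel()==k][:,2]))
Q=[]
for v in range(100,260):
  for u in range(180,340):
    if d[v,u]>0:
      q=pt(m,(u,v),d[v,u])
      if .040<q[2]<.048: Q.append(q[:2])
if Q: print(cv2.minAreaRect(np.array(Q,np.float32)*1000))
E
```

```text
2.15 [ 0.4555 -0.1351  0.2256] y yaw 107.84 z [-0.0014  0.0037 -1.    ] yz 0.004 F [-0.87  0.07 -0.55] M [ 0.038  0.017 -0.017] 0.04521307935561854 [-0.399 -0.209  1.829  0.003  1.524 -2.281]
turn [-0.21 -0.08 -0.04]
[ 37.79754601 112.87116564] [ 26 100  23  26 163] 0.34782162 [ 0.4665 -0.3598  0.06  ] [ 0.481  -0.3915  0.0105]
[244.22588832 127.53045685] [194 126 101   5 394] 0.32825 [ 0.4167 -0.1568  0.06  ] [ 0.4197 -0.1564  0.0369]
[216.68034188 165.42393162] [204 152  27  28 585] 0.3173558 [ 0.4641 -0.173   0.06  ] [ 0.4638 -0.173   0.061 ]
[270.75216638 165.51126516] [258 152  26  28 577] 0.31777936 [ 0.4465 -0.1177  0.06  ] [ 0.4463 -0.1178  0.0608]
[ 65.38338192 188.26093294] [ 51 167  27  44 686] 0.3588555 [ 0.5397 -0.3243  0.06  ] [ 0.5563 -0.3407  0.0288]
[  6.65429234 185.14617169] [  0 168  18  38 431] 0.37580618 [ 0.5556 -0.3857  0.06  ] [ 0.584  -0.4211  0.0111]
[408.8373494  255.05421687] [392 242  33  27 664] 0.3544666 [0.5005 0.0758 0.06  ] [0.5003 0.0753 0.0607]
[455.13372093 262.01162791] [438 249  35  27 688] 0.35790244 [0.4922 0.1338 0.06  ] [0.4919 0.1332 0.0606]
906
[[ 0.4665813  -0.1737588   0.06022296]
 [ 0.44852868 -0.11737176  0.06025008]]
((467.5431823730469, -173.78672790527344), 12.802607536315918) 0.060546986400954406
((449.23248291015625, -116.96476745605469), 12.979339599609375) 0.060591262854311136
((458.0954284667969, -145.5833740234375), (78.40689849853516, 120.0694808959961), 17.799448013305664)
```

View pics/w1.png

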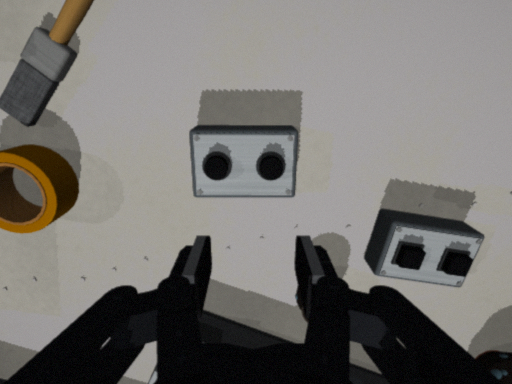

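Request:
step_arm --pt "2 -5 0 -0.2 -0.1 0 -0.06" --pt "0 0 0 0 0 0 -0.06" --pt "0 0 0 0 0 0 -0.06" --pt "0 0 0 0 0 0 -0.06" --pt "0 0 0 0 0 0 -0.06" --pt "0 0 0 0 0 0 -0.06"

```text
t: 2.7
tcp_pos: [0.458, -0.1382, 0.2267]
tool_rot: [0.001, -0.157, 0.988, -0.001]
contact_force: [0.5, -0.1, 0.3]
finger_gap: 0.0453
```

```bash
cat > w.py <<'E'
from st import *
from h import *
import sys
o=st(); print("vel",o["joint_velocities"].round(4))
m=arm.camera_model("wrist")
p,d=arm.capture("wrist"); cv2.imwrite(sys.argv[1],p[:,:,::-1]); np.savez("wl.npz",p=p,d=d)
st()
P=[];Q=[]
for v in range(60,260):
  for u in range(150,370):
    if d[v,u]>0:
      q=pt(m,(u,v),d[v,u])
      if .055<q[2]<.066: P.append(q)
      if .040<q[2]<.048: Q.append(q[:2])
P=np.array(P)
_,lab,cen=cv2.kmeans(P.astype(np.float32),2,None,(3,20,1e-6),3,0)
for k in range(2):
    print(cv2.minEnclosingCircle(P[lab.ravel()==k][:,:2].astype(np.float32)*1000), np.median(P[lab.ravel()==k][:,2]))
print(cv2.minAreaRect(np.array(Q,np.float32)*1000))
E
python3 w.py pics/w2.png
python3 - <<'E'
from h import *
from plant import arm
# top view: refine with depth caps
m=arm.camera_model("top"); d=np.load("top0.npz")["d"];P=[]
for v in range(225,270):
  for u in range(285,345):
    if d[v,u]>0:
      q=pt(m,(u,v),d[v,u])
      if .055<q[2]<.066:P.append(q)
P=np.array(P,np.float32)
_,lab,cen=cv2.kmeans(P,2,None,(3,20,1e-6),3,0);print(cen)
for k in range(2): print(cv2.minEnclosingCircle(P[lab.ravel()==k][:,:2]*1000))
E
```

```text
2.7 [ 0.458  -0.1382  0.2267] y yaw 108.11 z [ 0.0027 -0.0012 -1.    ] yz -0.002 F [ 0.52 -0.07  0.25] M [-0.045 -0.035 -0.028] 0.045280958400529946 [-0.4   -0.205  1.824 -0.     1.52  -2.287]
turn [ 0.07  0.15 -0.31]
vel [-0.0007 -0.0017  0.0009  0.001   0.0001 -0.0005]
2.75 [ 0.458  -0.1382  0.2267] y yaw 108.11 z [ 0.0026 -0.0012 -1.    ] yz -0.0019 F [ 0.07  0.15 -0.08] M [0.049 0.002 0.016] 0.04548439057819545 [-0.4   -0.205  1.824 -0.     1.52  -2.287]
turn [ 0.07  0.15 -0.31]
((467.56201171875, -173.77906799316406), 12.9112548828125) 0.06054966319025535
((449.4129333496094, -116.91825103759766), 12.86988639831543) 0.06060802887509894
((458.7800598144531, -145.2288818359375), (79.97645568847656, 120.25430297851562), 17.974489212036133)
[[ 0.4672565  -0.16856997  0.05982046]
 [ 0.4491512  -0.1118588   0.05976681]]
((476.7520751953125, -161.480712890625), 24.738407135009766)
((450.654541015625, -110.1984634399414), 14.135478973388672)
```

```bash
python3 - <<'E'
from plant import arm
from st import st
from h import *
f=np.load("wl.npz");p=f["p"];d=f["d"];m=arm.camera_model("wrist")
o=st();tcp=o["tcp_pos"]
# fingertips: points within z range near tcp
for zr in ((.225,.232),(.232,.24),(.24,.25)):
  P=[]
  for v in range(200,330):
    for u in range(150,360):
      if .02<d[v,u]<.3:
        q=pt(m,(u,v),d[v,u])
        if zr[0]<q[2]<zr[1]:P.append(np.r_[q,u,v])
  P=np.array(P)
  if len(P)<5: print(zr,len(P));continue
  y=np.radians(108.1);Y=np.array([np.cos(y),np.sin(y)]);X=np.array([Y[1],-Y[0]])
  r=P[:,:2]-tcp[:2];a=r@Y;b=r@X
  for s in (-1,1):
    k=np.sign(a)==s
    if k.any():print(zr,s,k.sum(),"y",a[k].min().round(4),a[k].max().round(4),"x",b[k].min().round(4),b[k].max().round(4))
for n in("top","side"):
    q,dd=arm.capture(n);np.savez(n+"1.npz",p=q,d=dd);mm=arm.camera_model(n)
    cv2.imwrite(f"pics/{n}1.png",q[:,:,::-1])
    P=[];S=[]
    for v in range(384):
      for u in range(512):
        if dd[v,u]>0:
          c=pt(mm,(u,v),dd[v,u])
          if abs(c[0]-.458)<.08 and abs(c[1]+.143)<.1:
            if .054<c[2]<.066:P.append(c)
            if .04<c[2]<.048:S.append(c)
    P=np.array(P,np.float32);print(n,len(P),len(S))
    if len(P)>10:
      _,lab,cen=cv2.kmeans(P,2,None,(3,20,1e-6),3,0);print(cen)
    if len(S):print(cv2.minAreaRect(np.array(S,np.float32)[:,:2]*1000))
im=cv2.resize(np.load("side1.npz")["p"][60:280,80:320],None,fx=2.5,fy=2.5)
cv2.imwrite("pics/sz.png",im[:,:,::-1])
E
```

```text
2.75 [ 0.458  -0.1382  0.2267] y yaw 108.11 z [ 0.0026 -0.0012 -1.    ] yz -0.0019 F [ 0.07  0.15 -0.08] M [0.049 0.002 0.016] 0.04548439057819545 [-0.4   -0.205  1.824 -0.     1.52  -2.287]
turn [ 0.07  0.15 -0.31]
(0.225, 0.232) -1 21 y -0.0236 -0.0234 x -0.0062 0.01
(0.225, 0.232) 1 23 y 0.0217 0.022 x -0.0065 0.0095
(0.232, 0.24) -1 202 y -0.0359 -0.0232 x -0.0121 0.0111
(0.232, 0.24) 1 206 y 0.0216 0.0347 x -0.0119 0.011
(0.24, 0.25) -1 415 y -0.037 -0.0232 x -0.0121 0.0111
(0.24, 0.25) 1 422 y 0.0215 0.0356 x -0.0119 0.0111
top 0 129
((444.3504333496094, -114.10328674316406), (102.48912811279297, 57.568931579589844), 44.95566940307617)
side 102 568
[[ 0.4678302  -0.17748296  0.05958115]
 [ 0.44989988 -0.11965685  0.05912071]]
((459.0222473144531, -144.96820068359375), (80.41546630859375, 122.70413208007812), 18.19008445739746)
```

View pics/sz.png

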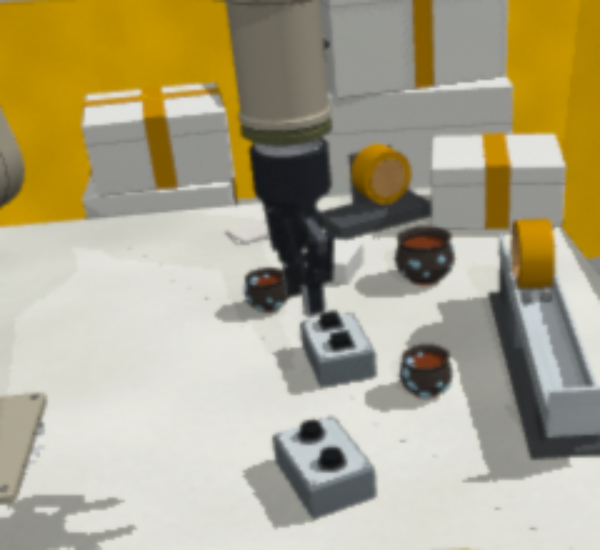

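View pics/top1.png

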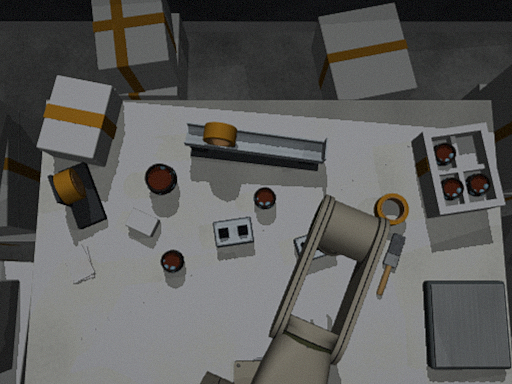

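Request:
step_arm --pt "0 -6 -20 0.1 0.2 -0.3 -0.06" --pt "0 0 -30 0 0 0 -0.06" --pt "0 0 -30 0 0 0 -0.06" --pt "0 0 -25 0 0 0 -0.06" --pt "0 0 -15 0 0 0 -0.06" --pt "0 0 -5 0 0 0 -0.06" --pt "0 0 0 0 0 0 -0.06" --pt "0 0 0 0 0 0 -0.06"

```text
t: 3.52
tcp_pos: [0.4586, -0.1453, 0.0996]
tool_rot: [0.002, -0.154, 0.988, -0.001]
contact_force: [-0.1, -0.3, -0.6]
finger_gap: 0.0451
```

```bash
python3 - <<'E'
from st import *
from h import *
st()
m=arm.camera_model("wrist")
p,d=arm.capture("wrist"); cv2.imwrite("pics/w3.png",p[:,:,::-1])
p,d=arm.capture("side"); im=cv2.resize(p[140:280,150:330],None,fx=4,fy=4);cv2.imwrite("pics/s3.png",im[:,:,::-1])
st()
E
```

```text
3.5167 [ 0.4586 -0.1453  0.0996] y yaw 107.73 z [ 0.0041 -0.0015 -1.    ] yz -0.0027 F [-0.05 -0.33 -0.63] M [-0.004  0.033 -0.017] 0.04512324434880985 [-0.414 -0.093  1.961  0.     1.269 -2.294]
turn [0.09 0.23 0.07]
3.6167 [ 0.4594 -0.1456  0.1005] y yaw 107.73 z [ 0.0058 -0.0023 -1.    ] yz -0.004 F [-0.    0.72 -0.16] M [-0.011  0.017  0.034] 0.04518987753608627 [-0.414 -0.094  1.96   0.     1.269 -2.294]
turn [0.13 0.33 0.07]
```

View pics/w3.png

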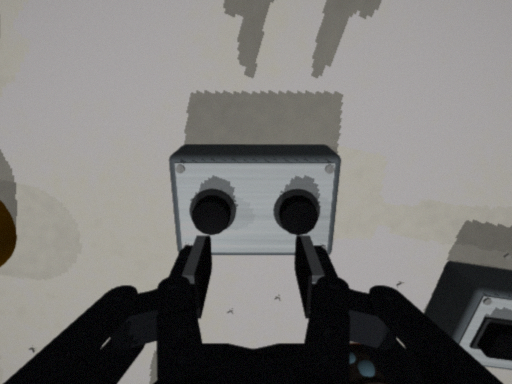

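View pics/s3.png

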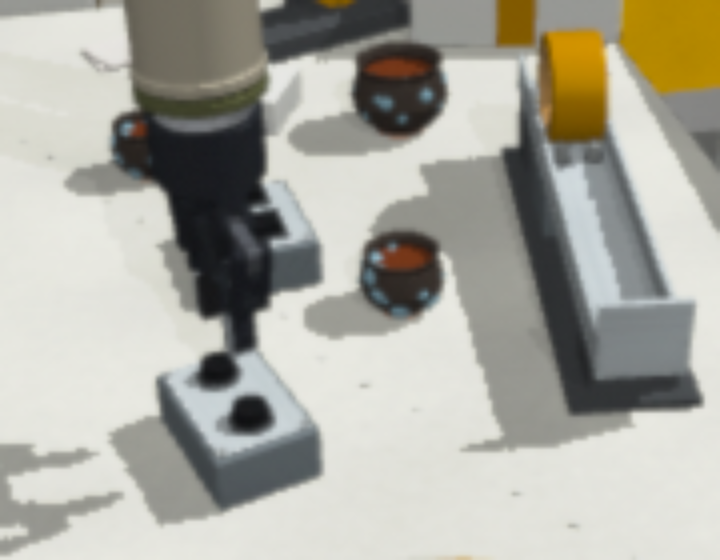

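Request:
step_arm --pt "-1 1 -14 0.1 0.3 0 -0.06" --pt "0 0 -10 0 0 0 -0.06" --pt "0 0 -6 0 0 0 -0.06" --pt "0 0 0 0 0 0 -0.06" --pt "0 0 0 0 0 0 -0.06" --pt "0 0 0 0 0 0 -0.06"

```text
t: 4.12
tcp_pos: [0.4609, -0.1455, 0.071]
tool_rot: [0.003, -0.154, 0.988, -0.002]
contact_force: [0.0, 0.2, 0.1]
finger_gap: 0.0454
```

```bash
python3 - <<'E'
from st import *
from h import *
st()
p,d=arm.capture("wrist"); cv2.imwrite("pics/w4.png",p[:,:,::-1])
st()
E
```

```text
4.1167 [ 0.4609 -0.1455  0.071 ] y yaw 107.74 z [ 0.0059 -0.0029 -1.    ] yz -0.0046 F [0.02 0.21 0.07] M [-0.013 -0.018  0.027] 0.04537781552407794 [-0.412 -0.051  1.979 -0.     1.208 -2.292]
turn [0.17 0.34 0.06]
4.1667 [ 0.461  -0.1456  0.0712] y yaw 107.74 z [ 0.0062 -0.0031 -1.    ] yz -0.0048 F [-0.06  1.19 -0.15] M [ 0.04  -0.02   0.027] 0.045164852356635095 [-0.412 -0.051  1.978 -0.     1.208 -2.292]
turn [0.18 0.36 0.06]
```

View pics/w4.png

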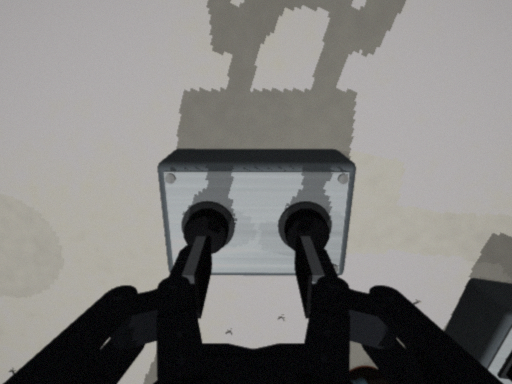

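Request:
step_arm --pt "-3 1.5 -1 0.2 0.4 0 -0.06" --pt "0 0 -1 0 0 0 -0.06" --pt "0 0 0 0 0 0 -0.06" --pt "0 0 0 0 0 0 -0.06"

```text
t: 4.5
tcp_pos: [0.4583, -0.1442, 0.07]
tool_rot: [-0.0, -0.154, 0.988, 0.0]
contact_force: [0.5, -0.2, -0.3]
finger_gap: 0.0454
```

```bash
python3 - <<'E'
from st import *
st()
E
```

```text
4.5 [ 0.4583 -0.1442  0.07  ] y yaw 107.74 z [-1.e-04  2.e-04 -1.e+00] yz 0.0002 F [ 0.49 -0.18 -0.33] M [-0.036  0.013  0.02 ] 0.04536948505379859 [-0.412 -0.051  1.98   0.     1.212 -2.292]
turn [-0.01 -0.01  0.06]
```

Request:
step_arm --pt "0 0 -4 0 0 0 -0.06" --pt "0 0 -4 0 0 0 -0.06" --pt "0 0 -4 0 0 0 -0.06" --pt "0 0 -4 0 0 0 -0.06"

```text
t: 4.83
tcp_pos: [0.4594, -0.1447, 0.0542]
tool_rot: [0.001, -0.154, 0.988, -0.001]
contact_force: [-2.9, 1.9, 6.0]
finger_gap: 0.0453
```

Request:
step_arm --pt "0 0 -4 0 0 0 -0.06" --pt "0 0 -4 0 0 0 -0.06" --pt "0 0 -3 0 0 0 -0.06"

```text
t: 5.08
tcp_pos: [0.4597, -0.1449, 0.0494]
tool_rot: [-0.0, -0.154, 0.988, -0.0]
contact_force: [-23.5, 9.5, 47.3]
finger_gap: 0.0454
```

```bash
python3 - <<'E'
from st import *
st()
E
```

```text
5.0833 [ 0.4597 -0.1449  0.0494] y yaw 107.77 z [-1.e-04 -4.e-04 -1.e+00] yz -0.0004 F [-23.48   9.48  47.26] M [ 1.662  4.176 -0.007] 0.045399194924717 [-0.411 -0.016  1.989 -0.     1.169 -2.292]
turn [ 0.03 -0.01  0.03]
```

Request:
step_arm --pt "-0.5 0 -1 0 0 0 -0.06" --pt "0 0 -1 0 0 0 -0.06"

```text
t: 5.25
tcp_pos: [0.4595, -0.1447, 0.0502]
tool_rot: [-0.0, -0.155, 0.988, -0.0]
contact_force: [-4.4, 1.7, 8.4]
finger_gap: 0.0455
```

```bash
python3 - <<'E'
from st import *
from h import *
st()
p,d=arm.capture("side"); np.savez("s5.npz",p=p,d=d);im=cv2.resize(p[140:280,150:330],None,fx=4,fy=4);cv2.imwrite("pics/s5.png",im[:,:,::-1])
st()
E
```

```text
5.25 [ 0.4595 -0.1447  0.0502] y yaw 107.79 z [-4.e-04 -1.e-04 -1.e+00] yz 0.0001 F [-4.36  1.71  8.41] M [ 0.208  0.783 -0.051] 0.0455021341776648 [-0.411 -0.018  1.988 -0.     1.171 -2.293]
turn [ 0.   -0.02  0.01]
5.3 [ 0.4595 -0.1448  0.05  ] y yaw 107.78 z [-4.e-04 -1.e-04 -1.e+00] yz 0.0 F [-2.98  1.13  8.86] M [0.295 0.667 0.003] 0.04539991628174899 [-0.411 -0.018  1.989 -0.     1.171 -2.293]
turn [ 0.01 -0.03  0.02]
```

View pics/s5.png

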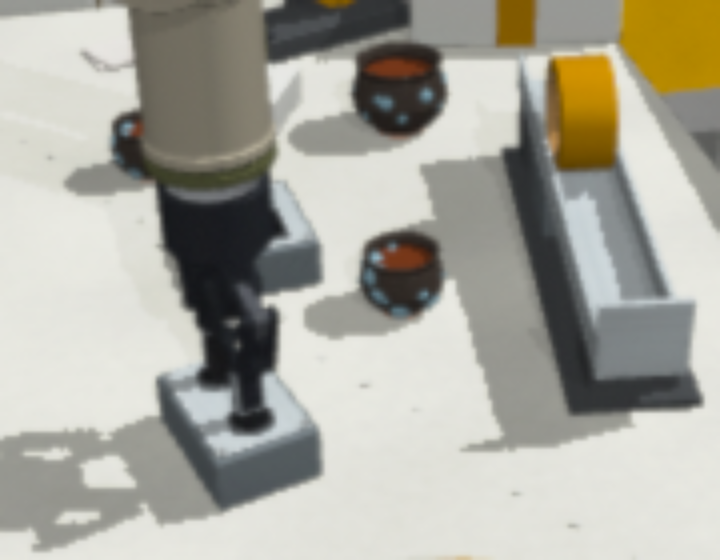

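The roll is moving and both caps are down. At about 9 N I'm barely at the bottom, so I'll press a little harder.

Request:
step_arm --pt "0 0 -2 0 0 0 -0.06" --pt "-0.3 0 -1.5 0 0 0 -0.06" --pt "-0.3 0 -1.5 0 0 0 -0.06"

```text
t: 5.55
tcp_pos: [0.4596, -0.1448, 0.0497]
tool_rot: [-0.0, -0.155, 0.988, 0.0]
contact_force: [-8.1, 4.0, 19.1]
finger_gap: 0.045
```

Request:
step_arm --pt "-0.3 0 -1.5 0 0 0 -0.06" --pt "-0.3 0 -1.5 0 0 0 -0.06" --pt "-0.3 0 -1.5 0 0 0 -0.06" --pt "-0.3 0 -1.5 0 0 0 -0.06" --pt "-0.3 0 -1.5 0 0 0 -0.06" --pt "-0.3 0 -1.5 0 0 0 -0.06"

```text
t: 6.05
tcp_pos: [0.4596, -0.1448, 0.0496]
tool_rot: [-0.0, -0.155, 0.988, 0.0]
contact_force: [-9.4, 3.6, 20.8]
finger_gap: 0.0451
```

Request:
step_arm --pt "-0.3 0 -1.5 0 0 0 -0.06" --pt "-0.3 0 -1.5 0 0 0 -0.06" --pt "-0.3 0 -1.5 0 0 0 -0.06" --pt "-0.3 0 -1.5 0 0 0 -0.06" --pt "-0.3 0 -1.5 0 0 0 -0.06" --pt "-0.3 0 -1.5 0 0 0 -0.06"

```text
t: 6.55
tcp_pos: [0.4596, -0.1448, 0.0496]
tool_rot: [0.0, -0.155, 0.988, 0.0]
contact_force: [-8.5, 3.9, 20.6]
finger_gap: 0.0452
```

```bash
python3 - <<'E'
from st import *
from h import *
st()
p,d=arm.capture("side"); im=cv2.resize(p[140:280,150:330],None,fx=4,fy=4);cv2.imwrite("pics/s6.png",im[:,:,::-1])
st()
E
```

```text
6.55 [ 0.4596 -0.1448  0.0496] y yaw 107.86 z [ 4.e-04  8.e-04 -1.e+00] yz 0.0006 F [-8.45  3.95 20.56] M [ 0.685  1.516 -0.086] 0.04517283351115438 [-4.120e-01 -1.700e-02  1.989e+00  1.000e-03  1.170e+00 -2.295e+00]
turn [-0.04  0.02 -0.06]
6.6 [ 0.4596 -0.1448  0.0496] y yaw 107.86 z [ 5.e-04  8.e-04 -1.e+00] yz 0.0006 F [-8.16  3.91 20.73] M [ 0.724  1.54  -0.055] 0.04533661647279059 [-4.120e-01 -1.700e-02  1.989e+00  1.000e-03  1.170e+00 -2.295e+00]
turn [-0.04  0.03 -0.06]
```

View pics/s6.png

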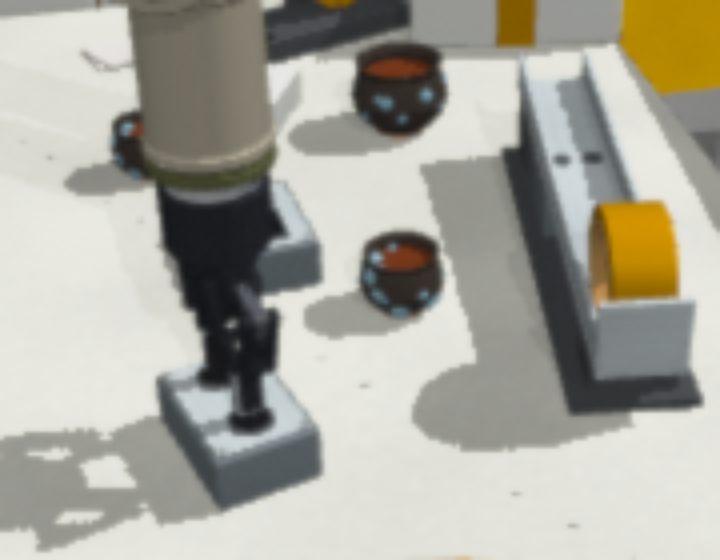

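The crop shows both pins sunk, at about (560,160) and (592,157). The roll is at the low-end wall, about (635,255). I'll hold a little longer and confirm it has come to rest.

Request:
step_arm --pt "-0.3 0 -1.5 0 0 0 -0.06" --pt "-0.3 0 -1.5 0 0 0 -0.06" --pt "-0.3 0 -1.5 0 0 0 -0.06" --pt "-0.3 0 -1.5 0 0 0 -0.06" --pt "-0.3 0 -1.5 0 0 0 -0.06" --pt "-0.3 0 -1.5 0 0 0 -0.06" --pt "-0.3 0 -1.5 0 0 0 -0.06" --pt "-0.3 0 -1.5 0 0 0 -0.06"

```text
t: 7.27
tcp_pos: [0.4596, -0.1448, 0.0497]
tool_rot: [0.001, -0.155, 0.988, 0.001]
contact_force: [-8.7, 4.1, 19.7]
finger_gap: 0.0451
```

```bash
python3 - <<'E'
from st import *
from h import *
a=cv2.imread("pics/s6.png").astype(int)
p,d=arm.capture("side"); im=cv2.resize(p[140:280,150:330],None,fx=4,fy=4);cv2.imwrite("pics/s7.png",im[:,:,::-1])
b=im[:,:,::-1].astype(int)
def c(i):
    k=(i[:,:,2]>180)&(i[:,:,0]<60)&(i[:,:,1]<180);k[:150]=0;k[:,:550]=0;return np.argwhere(k).mean(0),k.sum()
print(c(a),c(b))
m=arm.camera_model("top");q,dd=arm.capture("top");cv2.imwrite("pics/t7.png",cv2.resize(q[110:180,175:335],None,fx=5,fy=5)[:,:,::-1]);st()
E
```

```text
(array([237.38962635, 640.89233038]), np.int64(4068)) (array([237.34629584, 640.86906227]), np.int64(4063))
7.3667 [ 0.4596 -0.1448  0.0496] y yaw 107.88 z [ 0.0013  0.0014 -1.    ] yz 0.0009 F [-8.7   3.46 20.86] M [ 0.683  1.528 -0.157] 0.04508373015653193 [-4.130e-01 -1.800e-02  1.990e+00  2.000e-03  1.169e+00 -2.297e+00]
turn [-0.08  0.07 -0.08]
```

View pics/t7.png

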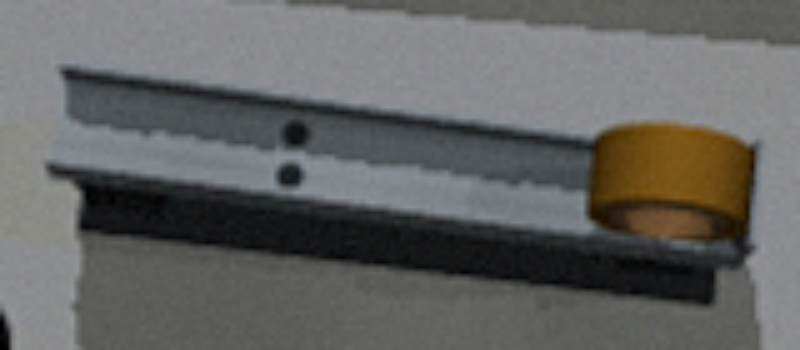

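The roll is against the wall at about (672,180) and hasn't moved between the last two pictures. I'll let both buttons go straight up.

Request:
step_arm --pt "0 0 12 0 0 0 -0.06" --pt "0 0 20 0 0 0 -0.06" --pt "0 0 25 0 0 0 -0.06" --pt "0 0 25 0 0 0 -0.06" --pt "0 0 25 0 0 0 -0.06" --pt "0 0 25 0 0 0 -0.06" --pt "0 0 10 0 0 0 -0.06" --pt "0 0 0 0 0 0 -0.06"

```text
t: 8.03
tcp_pos: [0.4568, -0.1436, 0.1933]
tool_rot: [-0.002, -0.155, 0.988, 0.002]
contact_force: [1.0, -0.4, 0.3]
finger_gap: 0.0453
```

Request:
step_arm --pt "0 0 0 0 0 0 -0.06" --pt "0 0 0 0 0 0 -0.06" --pt "0 0 0 0 0 0 -0.06" --pt "0 0 0 0 0 0 -0.06"

```text
t: 8.37
tcp_pos: [0.4553, -0.1429, 0.1882]
tool_rot: [-0.004, -0.155, 0.988, 0.003]
contact_force: [-0.3, -0.1, -1.0]
finger_gap: 0.045
```

```bash
python3 w.py pics/w8.png; python3 - <<'E'
from st import *
from h import *
p,d=arm.capture("side"); im=cv2.resize(p[130:280,120:330],None,fx=3.5,fy=3.5);cv2.imwrite("pics/s8.png",im[:,:,::-1])
E
```

```text
8.3667 [ 0.4553 -0.1429  0.1882] y yaw 107.88 z [-0.0084  0.0057 -0.9999] yz 0.008 F [-0.28 -0.06 -1.02] M [-0.041  0.035 -0.01 ] 0.04496928313198091 [-4.130e-01 -1.730e-01  1.867e+00  2.000e-03  1.458e+00 -2.296e+00]
turn [-0.32 -0.48 -0.08]
vel [-0.0006  0.015   0.0224  0.0005 -0.0115  0.0006]
8.4167 [ 0.4551 -0.1428  0.1879] y yaw 107.87 z [-0.009   0.0059 -0.9999] yz 0.0084 F [ 0.97  0.4  -0.99] M [ 0.01  -0.022  0.064] 0.045490175690610576 [-4.130e-01 -1.730e-01  1.867e+00  2.000e-03  1.458e+00 -2.296e+00]
turn [-0.34 -0.52 -0.07]
((467.7452392578125, -173.8758544921875), 12.929147720336914) 0.060543305316252245
((449.6202087402344, -116.86463928222656), 12.847334861755371) 0.06056844977925668
((458.0983581542969, -145.40501403808594), (79.12809753417969, 120.0280990600586), 17.647132873535156)
```

View pics/s8.png

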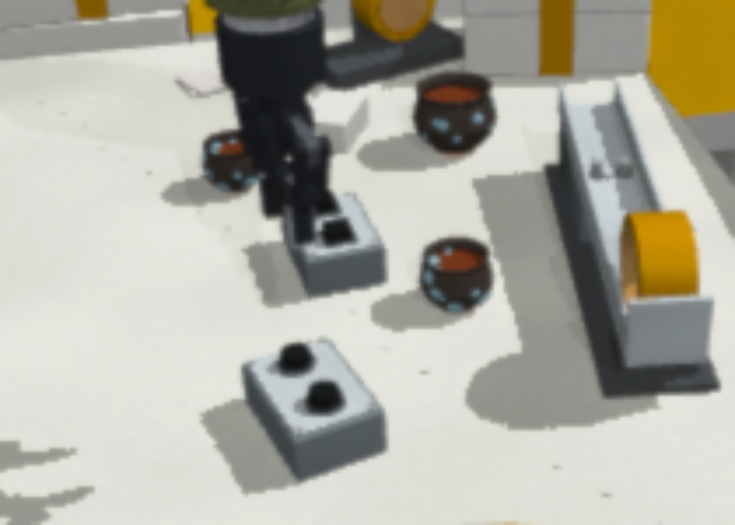

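Both caps are back up (tops at 60.5 mm), the pins are up, the roll is at the wall and the gripper is clear at 0.19 m. I'm handing the job in.

```bash
python3 -c "
from plant import arm
print(arm.finish_job())"
```

```text
the job is handed in; nothing more can be done
None
```

The roll rolled out and is resting against the wall at the low end of the chute. I pressed both round buttons together, one with each fingertip, and held them until the roll was still. I then lifted straight up and handed the job in at about 8.5 s.

**Last checks:**
- **Roll:** it had not moved between two pictures taken 0.7 s apart while I was still holding the buttons. It was still at the wall after release.
- **Buttons and pins:** both caps are back up, with tops measured at 60.5 mm, and both pins are up again.
- **Surroundings:** the pots and the square station looked undisturbed in the last side picture. The brush and spare roll were outside it, but the arm did not go near them. The gripper was clear, about 0.13 m above the caps, with wrist force close to zero.

**Disagreements and limits:**
- **Station position:** the top camera put the station about 4–5 mm off in y from the wrist and side cameras. I went with the wrist and side reading.
- **Force peak:** when the caps bottomed out, the fingertips pressed with about 47 N vertically and 25 N sideways. That is over 40 N, but on the fingertips, not the gripper's body, and well under the 120 N wrist limit.
- **Easing while held:** soon after that peak the hold force dropped to about 8–9 N for roughly 0.1 s, just as the roll began to move. The caps may have come up by about 0.5 mm from the bottom then, but the pins stayed flush and the roll kept rolling. I held at about 20 N from there on.

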